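# Start the clamp bolt in the threaded boss

### The job

The big hexagon-head bolt stands loose in the threaded boss of the nut plate, its thread not yet caught. Grip its head and turn it backward (anticlockwise seen from above) until you feel it drop into the thread, then turn it forward (clockwise) one full turn, regripping as needed, and finish while still holding the head between the fingers, with the bolt left started like that. Do not lift the bolt out of the boss, and leave the nut, the washer plate and the gusset beside it where they lie.

Things in the scene. Friction and masses are not known exactly. Their poses are not given: they have to be found in the camera images.
- clamp_bolt: Loose upright steel bolt, 87 mm long, 0.2 to 0.4 kg. Origin on its axis at the foot, 42 mm above the table at the start; z up to the head. 22 mm shank, coarse right-hand two-start thread: once caught it sinks 15 mm per clockwise turn, play 1.5 mm, and cannot be pulled straight out. Friction keeps it where it is left; let go, it falls by its own weight at the drop.
- bolt_head (a point): Middle of the hexagon head, 76 mm above the bolt's origin (118 mm above the table at the start, about 112 after the drop, 97 at the end); grip across two flats. 30 mm across flats, 35 across corners, 22 mm high; flats face the bolt's +x axis and every 60 degrees from it. Under it a round washer face, 42 mm across, 3 mm thick.
- nut_boss: Nut plate fixed to the table: 130 x 100 x 10 mm plate lying flat, with an upright round boss 58 mm in diameter in its middle, up to 60 mm above the table. Origin on the boss's axis at the plate's underside; x along the 130 mm side, z up.
- boss_mouth (a point): Middle of the boss's level mouth, on its axis, 60 mm above the table. Two openings let the thread ends fall in: each reaches from the boss's +x (or -x) axis to 60 degrees clockwise of it, from above. A raised block, 7 mm high, just anticlockwise of each opening stops the bolt from turning past the openings backward, or round forward before the drop.
- loose_nut: Plain hexagon nut 27 mm across flats, 15 mm high, lying near the plate: leave alone. Origin at its underside.
- washer_plate: Square washer plate 46 x 46 x 6 mm with a round hole, lying near the plate: leave alone. Origin at its underside.
- gusset: Triangular steel gusset, legs 72 mm, 6 mm thick, lying near the plate: leave alone. Origin at its underside.
- thread_end (a point): Leading end of one thread, a small lug 16 mm out on the bolt's +x side; its underside is 18 mm above the bolt's origin; its twin is on the -x side. At the start both rest on the boss's level mouth, 12 to 78 degrees clockwise (from above) of the openings: 12 to 85 degrees of backward turning brings the drop of 5 to 7 mm.
Mind the look-alikes: they are no part of the job. There is more than one size of the clamp_bolt; the job needs the smallest.

How it is judged:
By the outcome, as a careful person would: the job done as asked, in the order asked, and still so for the second after the job is handed in, while the arm keeps its last pose, push and grip.
It also fails if it takes over 72 s, if anything falls off the work surface, if the arm or the gripper's body presses on something with over 40 N, if the wrist force passes 120 N, or if a joint passes its speed limit or range.

### The arm

A 7-joint arm with a two-finger parallel gripper is mounted at the origin on a cart in front of the work surface, level with it; the furniture and walls round the work are solid. World frame = base frame: x ahead of the robot, y to its left, z up, the work surface at z = 0. Lengths are in m, angles in rad, forces in N, time in s.
With the tool pointing down it reaches from about 0.4 to 0.85 m from the base axis. Payload 10.4 kg.
Tool frame: the origin (TCP) lies at the very end of the fingers, on their centre line; the grasp point (between the pads) lies 19 mm behind it; x points along the fingers, z is the direction in which the jaws open and shut, and the axes are right-handed (so a half turn about x gives the same grasp; the last joint's range is limited). The gripper opens to 85 mm and grips with 20 to 120 N. Pads are 22 mm wide; open, the fingers measure 114 mm over their backs; the gripper's body (76 mm by 85 mm) begins 54 mm behind the grasp point. The pads swing forward as they close: fully open they stand 13 mm farther back than shut.
Start: joints at [-1.177, 0.332, -0.065, 1.46, 0.022, 1.35, -0.088], TCP at [0.253, 0.572, 0.231] pointing down, gripper open.
Joint ranges: [-2.6, 2.6], [-0.5, 2.12], [-1.47, 1.34], [0.16, 2.42], [-1.27, 4.41], [0.06, 2.06], [-2.6, 2.6]. Speed limits (rad/s): [2.22, 2.22, 2.79, 2.79, 3.14, 3.14, 3.14].

### API

Orientations are given as a unit quaternion [x, y, z, w].
In Python, from workcell import get_obs, camera, camera_info, hand_in gives the robot as it stands.
- The arm moves only by the tool move_arm, never from a script. Its argument "motion" is text: rows parted by semicolons, each of 4 numbers parted by spaces: the shift along the world's x, y, z in m, then the turn about the world's z in rad. In form: tx ty tz spin; .... A call has 1 to 10 rows; each row is the pose to reach, as a shift and turn from the pose commanded when the call began; what a row does not reach only later rows make up. A row lasts 1/8 s, in which the tool goes at most 62.5 mm and 10.7 degrees, less where a joint would pass 70% of its speed; a pose out of reach is approached as far as the arm can. A call with a gripper value outside its range is refused whole. "grip" is the opening, from 0 (shut) to 1 (fully open), set as the call begins (left out, the last holds). The fingers move at their own pace and stop on an object; "force" is the grip in N (left out, the last holds). Time passes only in rows, so rows that repeat a pose let the fingers close. It gives the time, the measured TCP pose, the force and the opening at its end, in the units of the state.
- get_obs(): the state, without advancing time (a new reading comes with each control period).
- camera(name): name is "scene" or "side" or "wrist"; returns (picture, depth): 420x560x3 uint8, red, green, blue; 420x560 float32, m along the optical axis (not along the pixel's ray), 0 where there is no reading.
- camera_info(name): a dict with "camera_matrix" (3x3 intrinsics, pixels), "eye" and "attitude" of the camera in the world. Camera axes: x right, y up, looking along -z (the intrinsics and any distortion apply to the point x, -y, -z); pixel columns grow to the right and rows downward; lengths in m; the calibration is good to about 2 mm. A picture is of the moment at which its call begins: read the wrist's pose just before it. camera_info takes no time and is no camera call; for the wrist camera it gives the pose at the moment of the call.
- hand_in(): hands the job in, once; it reports no verdict.
The state is a dict: "clock": time; "joint_pos": joint angles; "joint_velocities": joint speeds; "tau": joint torques, N m; "position": TCP position; "ee_rot": TCP orientation; "ft_force": force on the tool from outside, world axes, zero at the start; "torque": the same for the moment, N m; "grip_width": opening from 0.0 (shut) to 1.0 (fully open).
Only numpy, scipy, OpenCV 4.12 (cv2) and the standard library are available. Lean on these libraries where they do the work, as an engineer would, in place of code of your own. Each camera call takes 0.05 s, during which the arm holds its last target.

## Working session

There is one attempt and no reset: what is moved stays moved. The work goes in short steps, Python scripts to look and compute and a tool call to move; the robot and the scene stay as the last step left them, time stands still between calls to the robot, and variables do not carry over. Pictures are saved under pics/ and viewed, and the job is handed in when it is done.

Besides the shell and the picture viewer there is one more tool, called after "Call:" as name(argument=value, ...), one argument or row to a line, values as JSON. move_arm: Moves the arm, as the interface text tells. Its arguments: {"type":"object","properties":{"motion":{"type":"string"},"grip":{"type":"number"},"force":{"type":"number"}},"required":["motion"]}

```bash
mkdir -p pics
cat > h.py <<'E'
import numpy as np, cv2
from workcell import get_obs, camera, camera_info, hand_in
def quatR(q):
    from scipy.spatial.transform import Rotation as R
    return R.from_quat(q).as_matrix()
def snap(name,fn):
    i=camera_info(name); p,d=camera(name)
    cv2.imwrite(f'pics/{fn}.png',p[:,:,::-1]); np.savez(f'{fn}.npz',p=p,d=d,K=np.array(i['camera_matrix']),eye=np.array(i['eye']),att=np.array(i['attitude']))
    return p,d,i
def load(fn):
    z=np.load(f'{fn}.npz'); return z
def cloud(z):
    d=z['d'];K=z['K'];v,u=np.mgrid[:d.shape[0],:d.shape[1]]
    x=(u-K[0,2])/K[0,0]*d;y=(v-K[1,2])/K[1,1]*d
    A=z['att']; A=A if A.shape==(3,3) else quatR(A)
    return np.stack([x,-y,-d],-1)@A.T+z['eye']
E
python3 - <<'E'
from h import *
print(get_obs())
for n in('scene','side','wrist'):
    p,d,i=snap(n,n+'0'); print(n,i)
E
```

```text
{'clock': 0.0, 'joint_pos': array([-1.17661087,  0.33284833, -0.0647079 ,  1.46096428,  0.02162155,
        1.34988963, -0.08848654]), 'joint_velocities': array([-5.13674921e-04,  1.18652366e-03, -1.00149035e-03,  1.43665358e-04,
       -7.07817459e-04, -2.33249484e-05,  1.52404338e-03]), 'tau': array([-4.32818315e-04, -6.25446224e+01,  4.89083282e-02, -3.91610706e+01,
        1.62446470e-02,  9.86842933e-03, -3.01553530e-05]), 'position': array([0.25286754, 0.57114454, 0.2305197 ]), 'ee_rot': array([-0.38604969,  0.59301854,  0.38545508,  0.59221536]), 'ft_force': array([-0.69265942,  0.01614223,  0.24439862]), 'torque': array([ 0.02329259, -0.0232632 , -0.03337665]), 'grip_width': 1.0042844502772434}
scene {'camera_matrix': array([[541.07440618,   0.        , 292.74555099],
       [  0.        , 541.07440618, 208.52791887],
       [  0.        ,   0.        ,   1.        ]]), 'eye': array([-0.0201411 , -0.32530804,  0.64360966]), 'attitude': array([ 0.39422752, -0.20216698, -0.40951352,  0.79750351])}
side {'camera_matrix': array([[451.15193284,   0.        , 279.35161487],
       [  0.        , 451.15193284, 206.07492389],
       [  0.        ,   0.        ,   1.        ]]), 'eye': array([ 0.17501373, -0.48313028,  0.61357685]), 'attitude': array([ 0.42525333, -0.13933353, -0.26896113,  0.85288082])}
wrist {'camera_matrix': array([[367.66507308,   0.        , 280.85103215],
       [  0.        , 367.66507308, 208.09757985],
       [  0.        ,   0.        ,   1.        ]]), 'eye': array([0.17577718, 0.60535553, 0.37363499]), 'attitude': array([-0.13918329, -0.09039228,  0.53782904,  0.82655742])}
```

View pics/scene0.png

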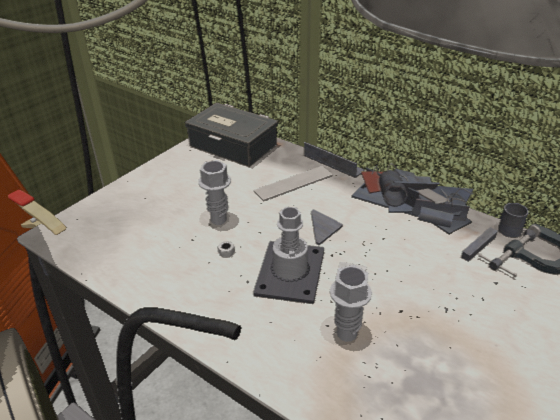

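View pics/side0.png

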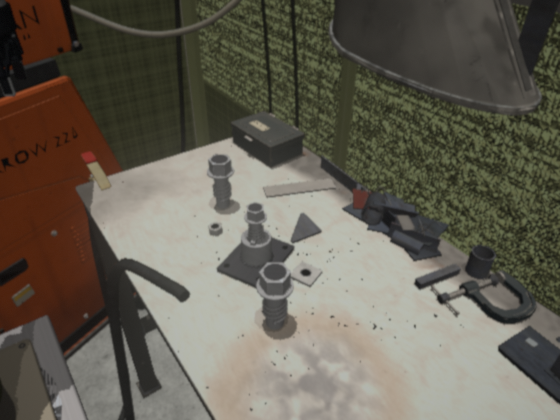

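View pics/wrist0.png

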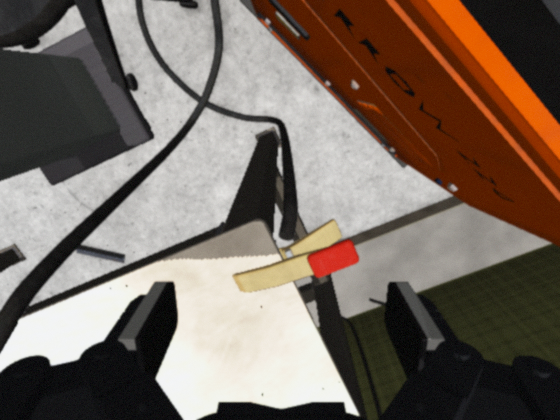

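The scene camera shows three bolts: (290,215) in the boss, smallest; (214,175) and (350,285), both larger and standing free on the table. The job's bolt is the one in the boss at (290,215).

Run:
```python
from h import *
for n,(u0,u1,v0,v1) in {'scene0':(230,350,190,310),'side0':(200,330,190,300)}.items():
    z=load(n); P=cloud(z)
    c=z['p'][v0:v1,u0:u1,::-1]; cv2.imwrite(f'pics/{n}c.png',cv2.resize(c,None,fx=5,fy=5,interpolation=cv2.INTER_CUBIC))
    Q=P[v0:v1,u0:u1].reshape(-1,3); Q=Q[z['d'][v0:v1,u0:u1].ravel()>0]
    for a,b in((.124,.137),(.108,.124),(.056,.064),(.007,.013)):
        S=Q[(Q[:,2]>a)&(Q[:,2]<b)]; print(n,a,len(S),S.mean(0) if len(S) else'',S.min(0),S.max(0))
    full=P.reshape(-1,3); print(n,'top z in bolt areas', np.percentile(Q[:,2],[0,2,50,99,100]))
# obstacles near: max height map
z=load('scene0');P=cloud(z)
for (u,v) in [(214,165),(350,272),(290,213),(230,120),(170,318),(420,20),(512,215)]: print((u,v),P[v,u])
z=load('side0');P=cloud(z)
for (u,v) in [(220,160),(274,270),(255,208),(430,60),(340,40),(370,20),(520,90),(150,275)]: print((u,v),P[v,u])
```

```text
scene0 0.124 351 [0.4951393  0.02405294 0.12779412] [ 0.43606025 -0.08824794  0.12400858] [0.53197632 0.08014561 0.13279339]
scene0 0.108 513 [ 0.47379576 -0.010087    0.11679376] [ 0.43210947 -0.09252156  0.10800893] [0.53406159 0.08605013 0.12399962]
scene0 0.056 426 [0.50715161 0.05733522 0.05989369] [ 0.44383556 -0.07308257  0.05621996] [0.54334502 0.09346211 0.06385286]
scene0 0.007 2209 [0.50850204 0.05680779 0.0099981 ] [ 0.43707816 -0.01014936  0.00700116] [0.68507029 0.25651412 0.01299016]
scene0 top z in bolt areas [-0.00512145 -0.00244788  0.0009203   0.12903129  0.13279339]
side0 0.124 208 [0.5035692  0.03931622 0.12737739] [ 0.44063167 -0.10028379  0.12400056] [0.5315416  0.0808437  0.13068147]
side0 0.108 778 [ 0.46147665 -0.06229536  0.1191383 ] [ 0.43269695 -0.10738084  0.10802672] [0.53291726 0.0812989  0.12398902]
side0 0.056 308 [0.51002069 0.05595568 0.05893319] [ 0.442628   -0.09134123  0.05605332] [0.54238468 0.0919843  0.06399454]
side0 0.007 1258 [0.50239751 0.06521728 0.00914678] [ 0.43556978 -0.03484605  0.00700543] [0.66262191 0.26335199 0.01299668]
side0 top z in bolt areas [-0.00576362 -0.00362357 -0.00057837  0.12676052  0.13068147]
(214, 165) [0.5540004  0.2581079  0.12377823]
(350, 272) [ 0.46128262 -0.07629968  0.1239407 ]
(290, 213) [0.51250698 0.06223514 0.13124954]
(230, 120) [0.77976953 0.42211364 0.06371823]
(170, 318) [0.31342852 0.13965284 0.02359642]
(420, 20) [ 0.63550158 -0.05372065  0.41641828]
(512, 215) [ 0.82335084 -0.20035605  0.04915086]
(220, 160) [0.54566401 0.24806857 0.12510461]
(274, 270) [ 0.45717526 -0.07746659  0.12111728]
(255, 208) [0.51299609 0.06249516 0.12905644]
(430, 60) [ 0.65485242 -0.13423377  0.42294976]
(340, 40) [0.63221857 0.00868203 0.41563677]
(370, 20) [ 0.63661896 -0.04115998  0.45332075]
(520, 90) [ 0.7213606  -0.22389407  0.39889035]
(150, 275) [0.32204706 0.12064393 0.02302017]
```

```bash
ls pics
```

```text
scene0.png
scene0c.png
side0.png
side0c.png
wrist0.png
```

View pics/scene0c.png

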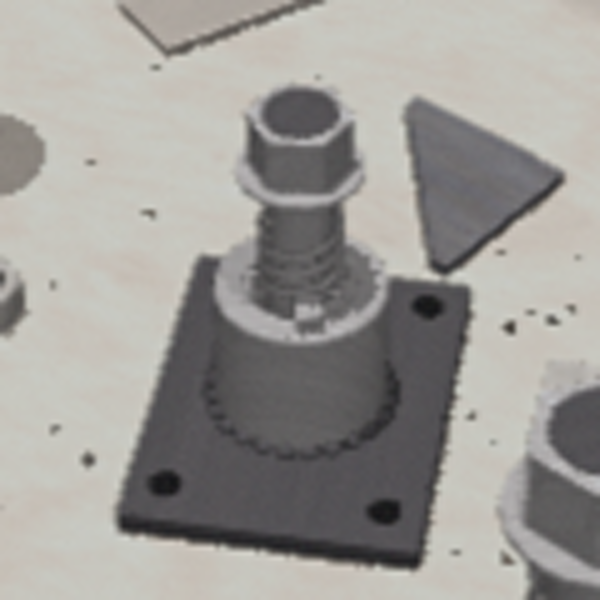

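Run:
```python
from h import *
o=get_obs(); R=quatR(o['ee_rot']); print('R',R.round(3)); 
zi=load('wrist0'); print('cam off tool', R.T@(zi['eye']-o['position']))
for n in('scene0','side0'):
    z=load(n);P=cloud(z).reshape(-1,3);P=P[z['d'].ravel()>0]
    M=(P[:,2]>.15)&(P[:,0]<.95)&(P[:,0]>.25)&(abs(P[:,1])<.5)
    S=P[M]; r=np.hypot(S[:,0]-.505,S[:,1]-.06)
    for a in np.arange(.15,.8,.05):
        k=(S[:,2]>=a)&(S[:,2]<a+.05)
        if k.sum()>3: j=np.argmin(r[k]); print(n,a.round(2),k.sum(),S[k][j].round(3),r[k][j].round(3))
from scipy.optimize import least_squares
for n in('scene0','side0'):
    z=load(n);P=cloud(z).reshape(-1,3)
    near=np.hypot(P[:,0]-.505,P[:,1]-.06)
    def circ(S,r):
        f=lambda c:np.hypot(S[:,0]-c[0],S[:,1]-c[1])-r
        s=least_squares(f,[.505,.06],loss='soft_l1',f_scale=.001);return s.x
    S=P[(P[:,2]>.02)&(P[:,2]<.052)&(near<.05)]; print(n,'boss side',len(S),circ(S,.029))
    S=P[(P[:,2]>.11)&(P[:,2]<.126)&(near<.035)]; print('head side',len(S),circ(S,.0158))
    S=P[(P[:,2]>.126)&(near<.035)]; print('head top',len(S),S.mean(0))
    S=P[(P[:,2]>.0075)&(P[:,2]<.0115)&(near<.1)]; print('plate',len(S),cv2.minAreaRect(S[:,:2].astype(np.float32)*1000))
```

```text
R [[-0.    -0.914  0.405]
 [-0.001  0.405  0.914]
 [-1.    -0.    -0.001]]
cam off tool [-0.14294895  0.08434486 -0.00018623]
scene0 0.15 17 [0.924 0.498 0.192] 0.606
scene0 0.2 7 [0.924 0.5   0.247] 0.607
scene0 0.35 2154 [ 0.628 -0.001  0.399] 0.137
scene0 0.4 7675 [0.628 0.017 0.414] 0.13
side0 0.15 30 [0.924 0.495 0.181] 0.604
side0 0.2 11 [0.924 0.498 0.238] 0.606
side0 0.35 3204 [0.628 0.006 0.4  ] 0.134
side0 0.4 9262 [0.629 0.022 0.409] 0.13
side0 0.45 7066 [0.633 0.013 0.454] 0.137
scene0 boss side 492 [0.51621471 0.06624308]
head side 177 [0.51596267 0.0659165 ]
head top 230 [0.51362981 0.06429269 0.1293438 ]
plate 1719 ((522.8321533203125, 47.636207580566406), (132.11593627929688, 138.8477783203125), 25.682912826538086)
side0 boss side 389 [0.51474567 0.06569053]
head side 121 [0.51436552 0.06566804]
head top 159 [0.51344723 0.06340677 0.12822288]
plate 1062 ((513.9775390625, 64.9027328491211), (131.2967529296875, 99.39253234863281), 25.018709182739258)
```

Call:
move_arm(
  motion="0.026 -0.05 0 -0.1;0.052 -0.1 0 -0.2;0.078 -0.15 0 -0.3;0.104 -0.2 0 -0.4;0.13 -0.25 0 -0.5;0.156 -0.3 0 -0.6;0.182 -0.35 0 -0.7;0.208 -0.4 0 -0.8;0.235 -0.455 -0.01 -0.9;0.262 -0.506 -0.02 -1.0",
  grip=1,
)

```text
clock: 1.4
position: [0.5156, 0.0635, 0.2113]
ee_rot: [-0.053, 0.705, 0.053, 0.705]
ft_force: [0.6, 1.6, -0.7]
grip_width: 0.997
```

Run:
```python
from h import *
o=get_obs(); print(o['clock'],o['position'],o['joint_pos'].round(3)); R=quatR(o['ee_rot']);print(R.round(3))
snap('wrist','w1');snap('scene','s1')
```

```text
1.4 [0.51560218 0.06353497 0.21128381] [-0.609  0.106  0.43   1.788 -0.047  1.257 -0.017]
[[ 0.001 -0.15   0.989]
 [ 0.     0.989  0.15 ]
 [-1.     0.     0.001]]
```

View pics/w1.png

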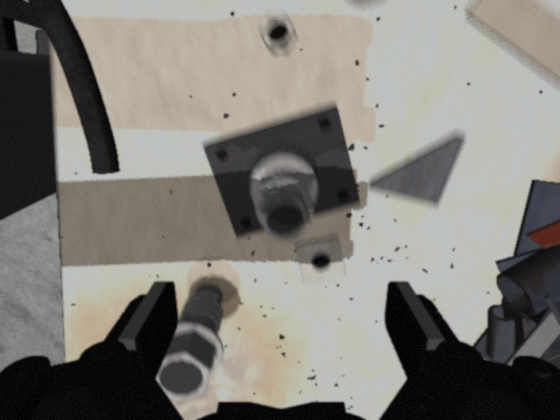

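View pics/s1.png

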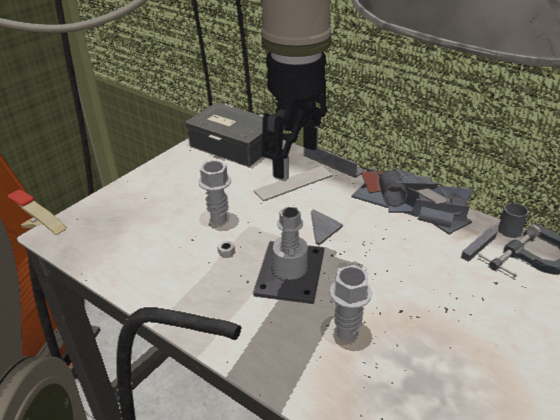

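Call:
move_arm(
  motion="0 0 0 0;0 0 0 0",
)

```text
clock: 1.75
position: [0.5147, 0.067, 0.2114]
ee_rot: [-0.055, 0.705, 0.055, 0.705]
ft_force: [-0.3, 0.3, 0.1]
grip_width: 1.004
```

Run:
```python
from h import *
snap('wrist','w2')
z=load('w2'); v0,u0=80,190
cv2.imwrite('pics/w2c.png',cv2.resize(z['p'][v0:v0+170,u0:u0+180,::-1],None,fx=3.5,fy=3.5,interpolation=cv2.INTER_CUBIC))
P=cloud(z); 
S=P[P[:,:,2]>.115]; S=S[np.hypot(S[:,0]-.515,S[:,1]-.065)<.04]; print(len(S),S.mean(0),S.max(0))
```

```text
8142 [0.51332977 0.07784621 0.2508804 ] [0.5502733  0.08998252 0.29692946]
```

View pics/w2c.png

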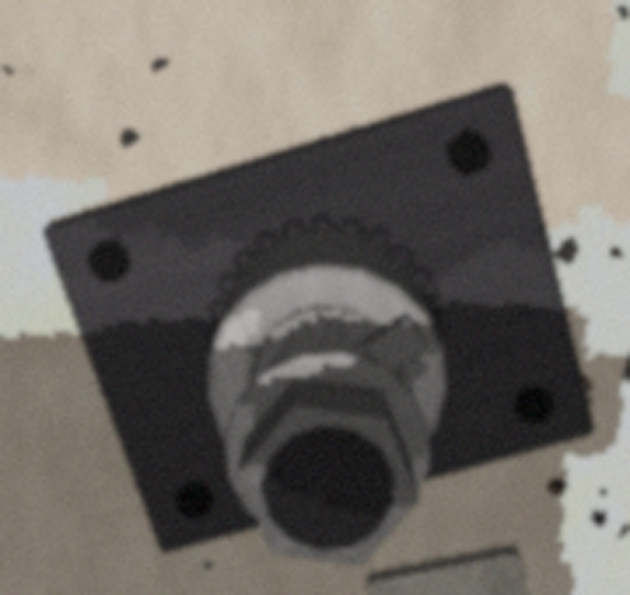

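```bash
cat >> h.py <<'E'
def proj(z,X):
    A=z['att']; A=A if A.shape==(3,3) else quatR(A)
    q=(np.atleast_2d(X)-z['eye'])@A; K=z['K']
    return np.stack([K[0,0]*q[:,0]/-q[:,2]+K[0,2], K[1,1]*(-q[:,1])/-q[:,2]+K[1,2]],-1)
def hexp(c,a,h,rc=.0175):
    t=np.radians(a+30+60*np.arange(6)); return np.stack([c[0]+rc*np.cos(t),c[1]+rc*np.sin(t),np.full(6,h)],-1)
def hexview(n,c,a,h,fn,w=34,draw=True):
    z=load(n); q=proj(z,hexp(c,a,h)); m=q.mean(0); u0,v0=(m-w).astype(int); u0=max(u0,0);v0=max(v0,0)
    s=9; im=cv2.resize(z['p'][v0:v0+2*w,u0:u0+2*w,::-1],None,fx=s,fy=s,interpolation=cv2.INTER_CUBIC)
    im=cv2.convertScaleAbs(im,alpha=1.8)
    im2=im.copy()
    for hh,col in((h,(0,0,255)),(h-.022,(0,255,0))):
        qq=((proj(z,hexp(c,a,hh))-[u0,v0]+.5)*s).astype(np.int32); cv2.polylines(im2,[qq],True,col,1)
        # bolt +-x flat marks
    cv2.imwrite(f'pics/{fn}.png',np.hstack([im,im2])[:, :]); cv2.imwrite(f'pics/{fn}.png',cv2.resize(np.hstack([im,im2]),(800,400)))
E
python3 - <<'E'
from h import *
hexview('w2',(.515,.0655),10,.129,'hx1')
z=load('w2');P=cloud(z)
q=proj(z,[[.515,.0655,.129]]);print(q)
m=z['d']>0
S=P[(P[:,:,2]>.12)&(P[:,:,2]<.14)&(np.hypot(P[:,:,0]-.515,P[:,:,1]-.065)<.035)]
print(len(S),S.mean(0),S.min(0),S.max(0))
E
```

```text
[[280.79241117 219.52362767]]
1864 [0.51602992 0.06758584 0.12926344] [0.49935977 0.05103924 0.12007097] [0.53308283 0.08136258 0.13234113]
```

View pics/hx1.png

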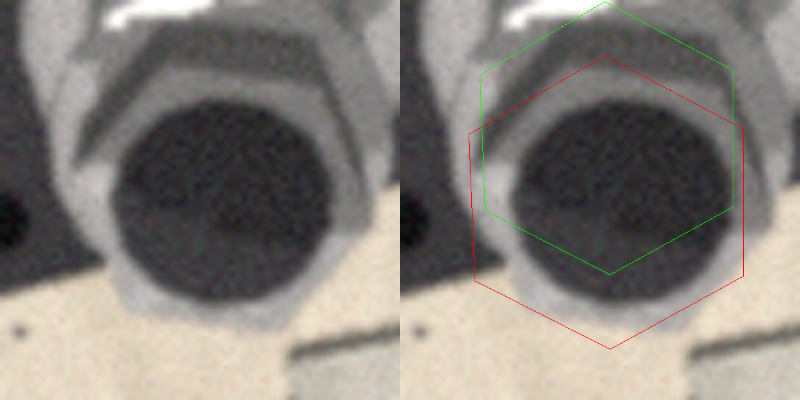

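Run:
```python
from h import *
from scipy.optimize import least_squares
z=load('w2'); w=34
m=proj(z,hexp((.515,.0655),10,.129)).mean(0); uv0=(m-w).astype(int)
c=np.array([(163,68),(318,80),(375,225),(280,325),(128,310),(72,165)],float)/(9*400/612)-.5+uv0
def f(p):
    q=proj(z,hexp(p[:2],np.degrees(p[2]),.129)); 
    return np.min(np.linalg.norm(q[:,None]-c[None],axis=-1),1)
best=min((least_squares(f,[.515,.0655,np.radians(a)]) for a in range(0,60,10)),key=lambda s:s.cost)
print(best.x[:2],np.degrees(best.x[2])%60,best.cost, best.fun)
hexview('w2',best.x[:2],np.degrees(best.x[2]),.129,'hx2')
# boss circle overlay + lug
p=best.x
s=4;v0,u0=80,190
im=cv2.resize(z['p'][v0:v0+150,u0:u0+160,::-1],None,fx=s,fy=s,interpolation=cv2.INTER_CUBIC)
im=cv2.convertScaleAbs(im,alpha=1.5)
t=np.linspace(0,2*np.pi,80)
for r,h,col in((.029,.06,(0,255,255)),(.016,.06,(0,200,0))):
    q=((proj(z,np.stack([p[0]+r*np.cos(t),p[1]+r*np.sin(t),0*t+h],-1))-[u0,v0]+.5)*s).astype(np.int32);cv2.polylines(im,[q],True,col,1)
for a in range(0,360,30):
    q=((proj(z,[[p[0]+.033*np.cos(np.radians(a)),p[1]+.033*np.sin(np.radians(a)),.06]])-[u0,v0])*s)[0].astype(int)
    cv2.putText(im,str(a),tuple(int(x) for x in q),0,.4,(0,0,255),1)
cv2.imwrite('pics/boss.png',im)
```

```text
[0.51649274 0.0667738 ] 30.165177238391326 5.223573375371177 [0.8928194  1.88353919 1.89644429 0.39528911 1.18459972 0.97276382]
```

View pics/hx2.png

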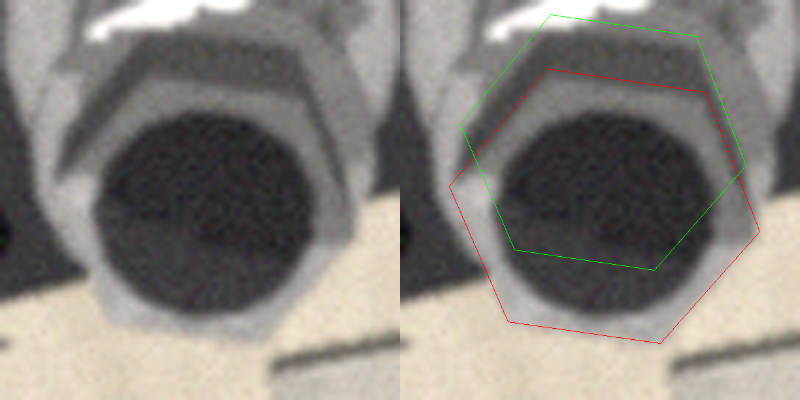

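View pics/boss.png

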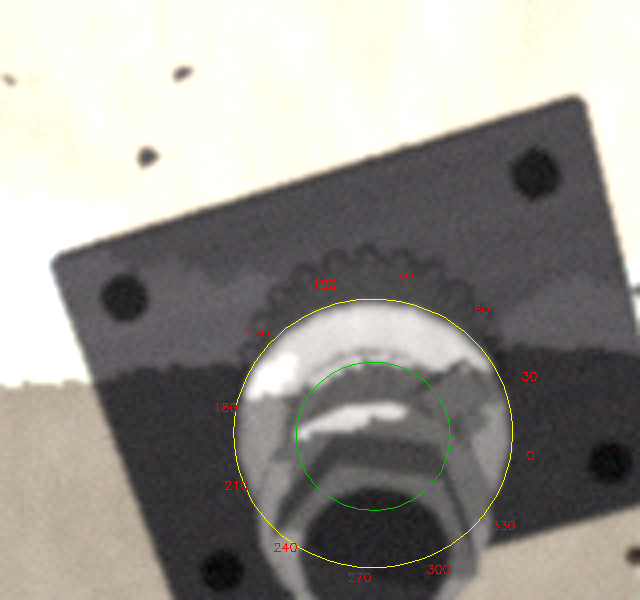

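Run:
```python
from h import *
from scipy.optimize import least_squares
z=load('w2'); w=34
m=proj(z,hexp((.515,.0655),10,.129)).mean(0); uv0=(m-w).astype(int)
c=np.array([(163,68),(318,80),(375,225),(280,325),(128,310),(72,165)],float)/(9*400/612)-.5+uv0
def f(p):
    q=proj(z,hexp(p[:2],np.degrees(p[2]),.129,p[3])); 
    return np.min(np.linalg.norm(q[:,None]-c[None],axis=-1),1)
best=least_squares(f,[.5165,.067,np.radians(30),.0165])
print(best.x,np.degrees(best.x[2])%60,best.fun)
# wrist depth boss & head in same frame
P=cloud(z).reshape(-1,3);near=np.hypot(P[:,0]-.515,P[:,1]-.066)
S=P[(P[:,2]>.02)&(P[:,2]<.052)&(near<.045)]
print(len(S),least_squares(lambda c:np.hypot(S[:,0]-c[0],S[:,1]-c[1])-.029,[.515,.066],loss='soft_l1',f_scale=.001).x)
S=P[(P[:,2]>.127)&(P[:,2]<.14)&(near<.035)];print(len(S),(S.min(0)+S.max(0))/2,np.median(S[:,2]))
```

```text
[0.51648911 0.06680212 0.52491429 0.01702332] 30.075373568157577 [0.76165857 1.39571892 1.70724713 0.56176387 0.80511893 1.04088383]
346 [0.5164362  0.06562782]
1722 [0.51639547 0.06620091 0.12967536] 0.12976967503820386
```

Call:
move_arm(
  motion="0.001 0 0 0.15;0.001 0 -0.02 0.3;0.001 0 -0.05 0.37;0.001 0 -0.08 0.37;0.001 0 -0.095 0.37;0.001 0 -0.101 0.37;0.001 0 -0.101 0.37;0.001 0 -0.101 0.37",
)

```text
clock: 2.8
position: [0.5166, 0.0657, 0.1113]
ee_rot: [-0.183, 0.682, 0.183, 0.684]
ft_force: [0.8, 0.3, -0.6]
grip_width: 1.0
```

Run:
```python
from h import *
o=get_obs(); print(o['clock'],o['position'],o['joint_pos'].round(3),o['ft_force'],o['torque'])
snap('side','d1');snap('wrist','wd1')
z=load('d1');cv2.imwrite('pics/d1c.png',cv2.resize(z['p'][130:290,190:330,::-1],None,fx=4,fy=3.7,interpolation=cv2.INTER_CUBIC))
```

```text
2.8 [0.51661109 0.06569761 0.11127434] [-0.572  0.211  0.4    1.9   -0.095  1.047  0.391] [ 0.82426824  0.27873274 -0.58236304] [-0.01741982 -0.02987556  0.04509359]
```

View pics/d1c.png

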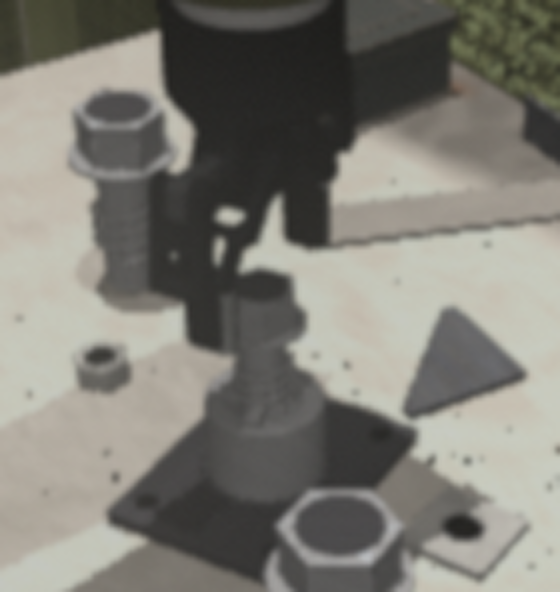

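View pics/wd1.png

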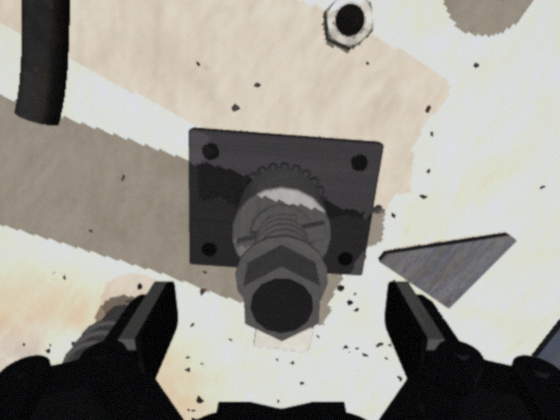

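Call:
move_arm(
  motion="0 0 0 0;0 0 0 0;0 0 0 0;0 0 0 0;0 0 0 0;0 0 0 0;0 0 0 0",
  grip=0,
  force=40,
)

```text
clock: 3.78
position: [0.5162, 0.0656, 0.1105]
ee_rot: [-0.183, 0.683, 0.183, 0.683]
ft_force: [-0.0, 0.8, 2.9]
grip_width: 0.34
```

Run:
```python
from h import *
o=get_obs(); print(o['clock'],o['position'],o['ft_force'],o['torque'],o['grip_width']*85)
snap('side','d2');snap('wrist','wd2')
z=load('d2');cv2.imwrite('pics/d2c.png',cv2.resize(z['p'][150:270,200:310,::-1],None,fx=5,fy=5,interpolation=cv2.INTER_CUBIC))
```

```text
3.775 [0.51615174 0.06557542 0.11048402] [-0.00917941  0.80747389  2.89141222] [0.00503046 0.0159457  0.09220097] 28.92623352397821
```

View pics/d2c.png

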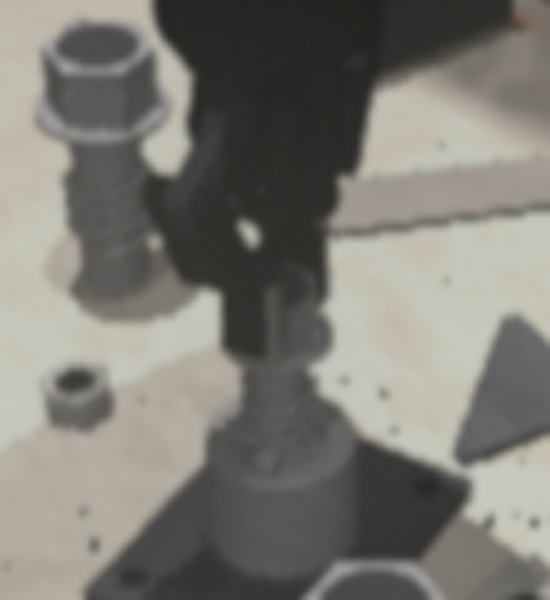

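View pics/wd2.png

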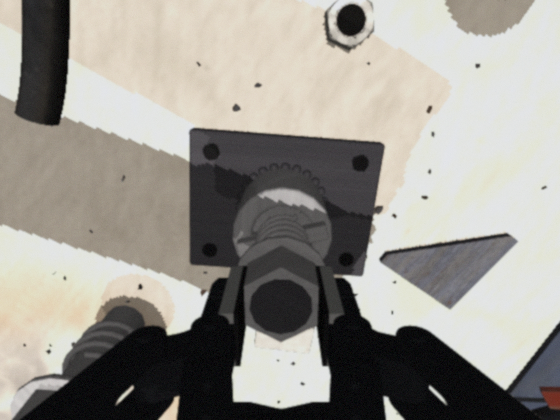

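Call:
move_arm(
  motion="0 0 -0.001 0.1;0 0 -0.001 0.2;0 0 -0.001 0.3;0 0 -0.001 0.4;0 0 -0.001 0.5;0 0 -0.001 0.5",
)

```text
clock: 4.62
position: [0.5169, 0.0656, 0.1102]
ee_rot: [-0.347, 0.615, 0.347, 0.617]
ft_force: [-0.7, -0.2, 7.4]
grip_width: 0.342
```

Run:
```python
from h import *
o=get_obs(); print(o['clock'],o['position'],o['joint_pos'].round(3),o['ft_force'],o['torque'],o['grip_width']*85)
R=quatR(o['ee_rot']);print(np.degrees(np.arctan2(R[1,2],R[0,2])))
snap('wrist','wd3')
```

```text
4.625 [0.51687502 0.06563447 0.11020281] [-0.52   0.21   0.342  1.898 -0.081  1.045  0.881] [-0.65326679 -0.24496606  7.37046584] [-0.04144463 -0.00839527  0.02517332] 29.06845227777802
58.755858323989195
```

View pics/wd3.png

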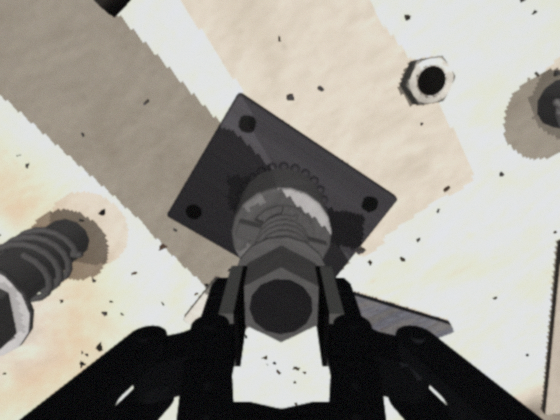

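Call:
move_arm(
  motion="0 0 -0.001 0.07;0 0 -0.001 0.14;0 0 -0.001 0.21;0 0 -0.001 0.28;0 0 -0.001 0.28",
)

```text
clock: 5.3
position: [0.5171, 0.0653, 0.1101]
ee_rot: [-0.43, 0.561, 0.429, 0.563]
ft_force: [-3.1, -1.9, 17.6]
grip_width: 0.338
```

Call:
move_arm(
  motion="0 0 0 0.05;0 0 0 0.08;0 0 0 0.08",
)

```text
clock: 5.68
position: [0.5172, 0.0652, 0.1101]
ee_rot: [-0.452, 0.544, 0.451, 0.545]
ft_force: [-3.8, -2.4, 17.9]
grip_width: 0.334
```

Call:
move_arm(
  motion="0 0 0 0.05;0 0 0 0.08;0 0 0 0.08",
)

```text
clock: 6.05
position: [0.517, 0.0649, 0.1101]
ee_rot: [-0.473, 0.525, 0.472, 0.527]
ft_force: [-4.7, -3.2, 19.1]
grip_width: 0.34
```

Call:
move_arm(
  motion="-0.0005 -0.0004 0 0.05;-0.0005 -0.0004 0 0.08;-0.0005 -0.0004 0 0.08",
)

```text
clock: 6.42
position: [0.5164, 0.0646, 0.11]
ee_rot: [-0.494, 0.506, 0.493, 0.507]
ft_force: [-4.1, -2.9, 17.5]
grip_width: 0.334
```

Call:
move_arm(
  motion="0 0 0 0.05;0 0 0 0.08;0 0 0 0.08",
)

```text
clock: 6.8
position: [0.5157, 0.0656, 0.1081]
ee_rot: [-0.513, 0.486, 0.513, 0.487]
ft_force: [3.2, 2.4, -2.4]
grip_width: 0.338
```

Drop felt (z force 17.5 → −2.4 N). I'll follow it down now without turning.

Call:
move_arm(
  motion="0 0 -0.001 0;0 0 -0.002 0;0 0 -0.003 0;0 0 -0.003 0;0 0 -0.003 0",
)

```text
clock: 7.42
position: [0.5154, 0.065, 0.105]
ee_rot: [-0.513, 0.487, 0.513, 0.486]
ft_force: [3.8, 2.8, -5.3]
grip_width: 0.343
```

Call:
move_arm(
  motion="0 0 -0.001 0;0 0 -0.001 0;0 0 -0.001 0",
)

```text
clock: 7.8
position: [0.5155, 0.065, 0.1043]
ee_rot: [-0.513, 0.487, 0.513, 0.487]
ft_force: [2.6, 2.3, -3.0]
grip_width: 0.336
```

Call:
move_arm(
  motion="0 0 -0.001 0;0 0 -0.001 0;0 0 -0.001 0",
)

```text
clock: 8.18
position: [0.5156, 0.0651, 0.1035]
ee_rot: [0.513, -0.486, -0.513, -0.487]
ft_force: [2.7, 1.2, 1.8]
grip_width: 0.342
```

Call:
move_arm(
  motion="0 0 -0.001 0;0 0 -0.001 0;0 0 -0.001 0",
)

```text
clock: 8.55
position: [0.516, 0.0651, 0.1032]
ee_rot: [0.513, -0.486, -0.513, -0.487]
ft_force: [0.1, 1.4, 7.2]
grip_width: 0.336
```

Call:
move_arm(
  motion="0 0 0 -0.1;0 0 -0.0003 -0.22;0 0 -0.0006 -0.34;0 0 -0.0009 -0.46;0 0 -0.0012 -0.58;0 0 -0.0012 -0.58",
)

```text
clock: 9.3
position: [0.516, 0.065, 0.1018]
ee_rot: [-0.352, 0.613, 0.352, 0.614]
ft_force: [2.3, -0.2, 6.6]
grip_width: 0.341
```

Run:
```python
from h import *
o=get_obs(); print(o['clock'],o['position'],o['joint_pos'].round(3),o['ft_force'],o['torque'],o['grip_width']*85)
R=quatR(o['ee_rot']);print(np.degrees(np.arctan2(R[1,2],R[0,2])))
snap('wrist','wd4')
```

```text
9.3 [0.51598686 0.06495984 0.10181347] [-0.519  0.22   0.342  1.907 -0.085  1.028  0.901] [ 2.31168389 -0.17941426  6.60800926] [ 0.09131931 -0.43410411 -0.11312298] 28.98233338089023
59.69085258112528
```

View pics/wd4.png

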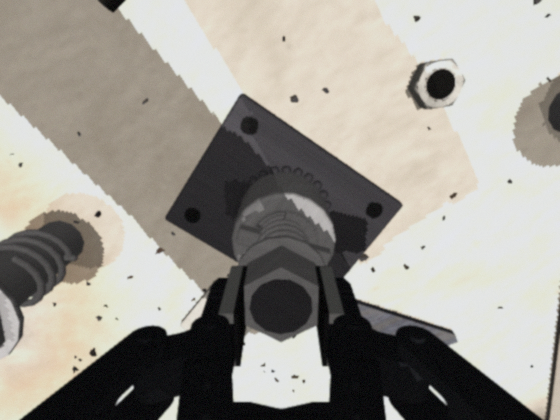

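Call:
move_arm(
  motion="0 0 -0.0003 -0.14;0 0 -0.0007 -0.28;0 0 -0.001 -0.42;0 0 -0.0013 -0.56;0 0 -0.0017 -0.7;0 0 -0.002 -0.84;0 0 -0.0023 -0.98;0 0 -0.0027 -1.12;0 0 -0.003 -1.28;0 0 -0.003 -1.28",
)

```text
clock: 10.6
position: [0.5159, 0.0653, 0.0988]
ee_rot: [0.084, 0.702, -0.084, 0.702]
ft_force: [0.8, 2.2, 8.0]
grip_width: 0.339
```

Call:
move_arm(
  motion="0 0 -0.0003 -0.14;0 0 -0.0007 -0.28;0 0 -0.001 -0.42;0 0 -0.0013 -0.56;0 0 -0.0017 -0.7;0 0 -0.002 -0.84;0 0 -0.0023 -0.98;0 0 -0.0027 -1.12;0 0 -0.003 -1.28;0 0 -0.003 -1.28",
)

```text
clock: 11.85
position: [0.516, 0.0658, 0.0957]
ee_rot: [0.487, 0.513, -0.486, 0.513]
ft_force: [1.3, 2.5, 5.6]
grip_width: 0.34
```

Run:
```python
from h import *
o=get_obs(); print(o['clock'],o['position'],o['joint_pos'].round(3),o['ft_force'],o['torque'],o['grip_width']*85)
R=quatR(o['ee_rot']);print(np.degrees(np.arctan2(R[1,2],R[0,2])))
snap('wrist','wd5');snap('scene','s5')
```

```text
11.85 [0.51601791 0.06576456 0.0957226 ] [-0.817  0.261  0.686  1.926 -0.194  1.019 -1.563] [1.3335097  2.50195328 5.57514144] [ 0.72665741 -0.46729085 -0.10324352] 28.8687317453065
-86.98480575776681
```

View pics/wd5.png

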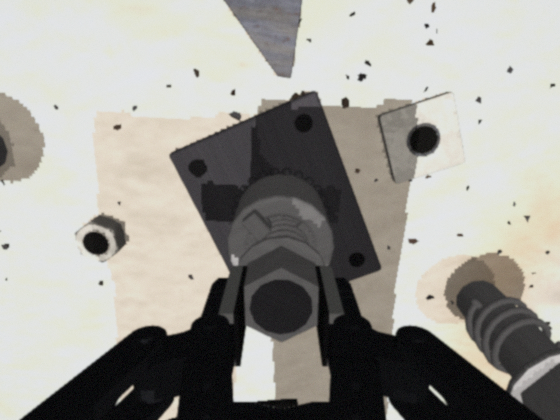

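View pics/s5.png

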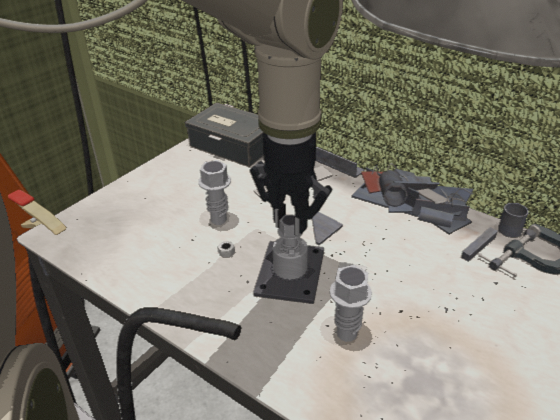

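Call:
move_arm(
  motion="0 0 0.0005 0;0 0 0.001 0;0 0 0.001 0;0 0 0.001 0;0 0 0.001 0",
  grip=1,
)

```text
clock: 12.58
position: [0.5154, 0.0651, 0.0961]
ee_rot: [0.486, 0.513, -0.486, 0.513]
ft_force: [0.6, -0.5, -0.0]
grip_width: 0.996
```

Run:
```python
from h import *
o=get_obs(); print(o['clock'],o['position'],o['ft_force'],o['grip_width']*85)
snap('wrist','wd6')
z=load('wd6')
P=cloud(z).reshape(-1,3);near=np.hypot(P[:,0]-.515,P[:,1]-.066)
S=P[(P[:,2]>.110)&(P[:,2]<.125)&(near<.03)];print(len(S),(S.min(0)+S.max(0))/2,np.median(S[:,2]))
```

```text
12.575 [0.51544415 0.06506621 0.09608311] [ 0.56358717 -0.48514605 -0.04218743] 84.6525940219041
4700 [0.51730046 0.06475801 0.11371141] 0.11518199295072698
```

View pics/wd6.png

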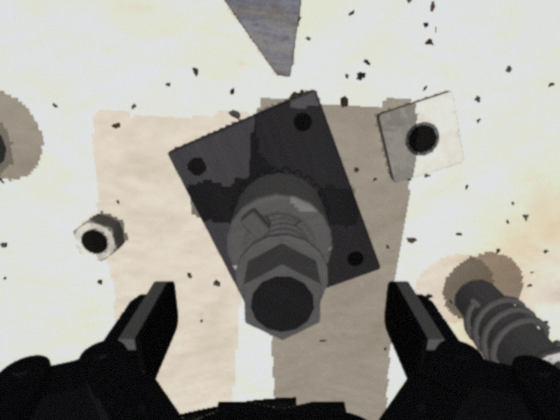

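Call:
move_arm(
  motion="0 0 0 0.17;0 0 0 0.34;0 0 0 0.51;0 0 0 0.68;0 0 0 0.85;0 0 0 1.02;0 0 0 1.19;0 0 0 1.36;0 0 0 1.53;0 0 0 1.7",
)

```text
clock: 13.88
position: [0.5155, 0.0651, 0.0961]
ee_rot: [-0.067, 0.704, 0.067, 0.704]
ft_force: [0.0, -0.4, -0.4]
grip_width: 1.002
```

Call:
move_arm(
  motion="0 0 0 0.17;0 0 0 0.34;0 0 0 0.51;0 0 0 0.68;0 0 0 0.85;0 0 0 1.02;0 0 0 1.19;0 0 0 1.36;0 0 0 1.442;0 0 0 1.442",
)

```text
clock: 15.12
position: [0.5155, 0.065, 0.0961]
ee_rot: [-0.513, 0.486, 0.513, 0.486]
ft_force: [0.6, -0.9, -0.4]
grip_width: 1.0
```

Run:
```python
from h import *
o=get_obs(); print(o['clock'],o['position'],o['joint_pos'].round(3),o['ft_force'],o['grip_width']*85)
R=quatR(o['ee_rot']);print(np.degrees(np.arctan2(R[1,2],R[0,2])))
snap('wrist','wd7')
```

```text
15.125 [0.51549762 0.06502696 0.09610127] [-0.446  0.224  0.261  1.909 -0.067  1.017  1.469] [ 0.581625   -0.93944615 -0.37530452] 84.98496204850518
93.12013686096495
```

View pics/wd7.png

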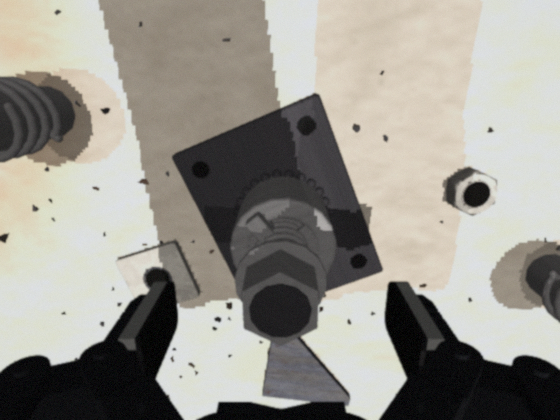

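Call:
move_arm(
  motion="0 0 0 0;0 0 0 0;0 0 0 0;0 0 0 0;0 0 0 0;0 0 0 0;0 0 0 0",
  grip=0,
  force=40,
)

```text
clock: 16.05
position: [0.5156, 0.0652, 0.0963]
ee_rot: [-0.514, 0.486, 0.514, 0.486]
ft_force: [-0.4, 1.2, 2.5]
grip_width: 0.337
```

Call:
move_arm(
  motion="0 0 -0.0004 -0.14;0 0 -0.0009 -0.28;0 0 -0.0013 -0.42;0 0 -0.0016 -0.56;0 0 -0.002 -0.7;0 0 -0.0023 -0.84;0 0 -0.0026 -0.98;0 0 -0.003 -1.12;0 0 -0.0033 -1.26;0 0 -0.0033 -1.26",
)

```text
clock: 17.3
position: [0.5162, 0.0659, 0.0933]
ee_rot: [-0.129, 0.695, 0.129, 0.696]
ft_force: [2.2, 3.1, 3.9]
grip_width: 0.34
```

Call:
move_arm(
  motion="0 0 -0.0004 -0.14;0 0 -0.0007 -0.28;0 0 -0.001 -0.42;0 0 -0.0013 -0.56;0 0 -0.0017 -0.7;0 0 -0.002 -0.84;0 0 -0.0023 -0.98;0 0 -0.0027 -1.12;0 0 -0.003 -1.26;0 0 -0.003 -1.26",
)

```text
clock: 18.55
position: [0.5164, 0.0657, 0.0903]
ee_rot: [0.305, 0.638, -0.304, 0.639]
ft_force: [4.1, 3.0, 3.3]
grip_width: 0.334
```

Call:
move_arm(
  motion="0 0 -0.0004 -0.14;0 0 -0.0007 -0.28;0 0 -0.001 -0.42;0 0 -0.0013 -0.54;0 0 -0.0015 -0.62;0 0 -0.0015 -0.62;0 0 -0.0015 -0.62",
)

```text
clock: 19.42
position: [0.5166, 0.0653, 0.0889]
ee_rot: [0.485, 0.515, -0.483, 0.516]
ft_force: [5.8, 2.7, 2.8]
grip_width: 0.342
```

Run:
```python
from h import *
o=get_obs(); print(o['clock'],o['position'],o['joint_pos'].round(3),o['ft_force'],o['torque'],o['grip_width']*85)
R=quatR(o['ee_rot']);print(np.degrees(np.arctan2(R[1,2],R[0,2])))
snap('wrist','wd8');snap('side','d8')
z=load('d8');cv2.imwrite('pics/d8c.png',cv2.resize(z['p'][150:270,200:310,::-1],None,fx=5,fy=5,interpolation=cv2.INTER_CUBIC))
z=load('wd8')
P=cloud(z).reshape(-1,3);near=np.hypot(P[:,0]-.516,P[:,1]-.066)
S=P[(P[:,2]>.100)&(P[:,2]<.125)&(near<.014)];print(len(S),np.percentile(S[:,2],[5,50,95]))
```

```text
19.425 [0.51664256 0.06527645 0.08890062] [-0.815  0.273  0.686  1.932 -0.204  1.004 -1.545] [5.75578443 2.69682347 2.78115012] [ 0.59586644 -1.30985187 -0.01814451] 29.088897438953875
-86.39450330001323
3488 [0.10655316 0.10793414 0.10907586]
```

View pics/wd8.png

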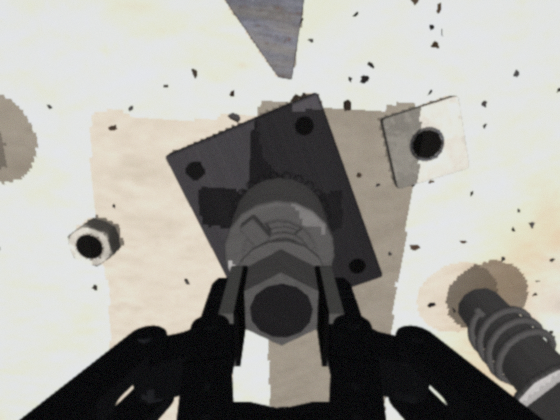

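View pics/d8c.png

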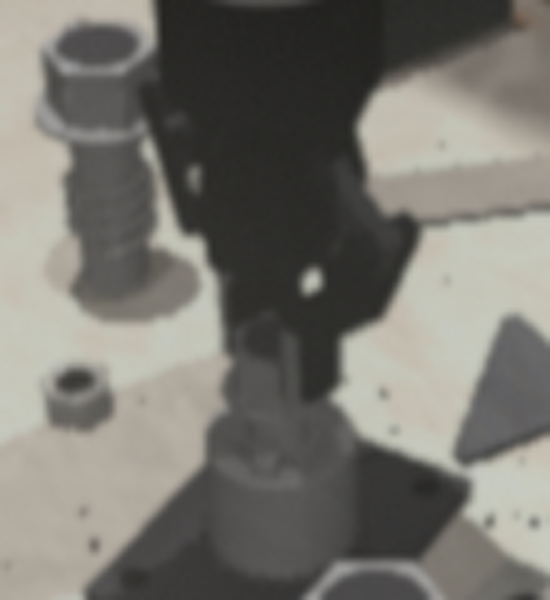

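Call:
move_arm(
  motion="-0.0005 -0.0002 0 -0.025;-0.0005 -0.0002 0 -0.025;-0.0005 -0.0002 0 -0.025",
)

```text
clock: 19.9
position: [0.5166, 0.0651, 0.089]
ee_rot: [0.491, 0.509, -0.489, 0.51]
ft_force: [7.1, 2.7, 1.5]
grip_width: 0.341
```

Run:
```python
from h import *
o=get_obs(); print(o['clock'],o['position'],o['ft_force'],o['grip_width']*85)
R=quatR(o['ee_rot']);print(np.degrees(np.arctan2(R[1,2],R[0,2])))
print(hand_in())
```

```text
19.9 [0.51656809 0.06511052 0.08896846] [7.09549226 2.68149767 1.54672692] 28.974724464995326
-87.82176169291701
the job is handed in; nothing more can be done
None
```

I started the bolt as asked and handed the job in at about 20 s, with the fingers still holding the head. I gripped the smallest bolt, the one standing in the boss, and did three things:

- **Backward turn:** I turned it about 63° anticlockwise until it dropped. The upward force fell from 17.5 N to about -2 N, and the bolt sank about 6.6 mm in all.
- **Forward turn:** I then turned it clockwise in two strokes of 180° with one regrip, following the thread down. The measured angles add up to about 360 to 361°.
- **Hold:** The head is still gripped across two flats at 29 mm opening, with 40 N set.

**Last checks:** The head top measured about 108 mm above the table, so the head middle is at about 97 mm, as expected. The tool came down about 14.5 mm during the forward turn, against 15 mm nominal.

In the last pictures the nut, washer plate and gusset look undisturbed, and I saw no contact with the two larger bolts. I compared these by eye and did not measure them.

**One thing that did not improve:** A side force of about 6 N remained at the end. My final half-millimetre correction did not lower it; it read about 7.6 N afterwards, still far below the limits.

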